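# Hold the glass cell in the light tester

## Task

Clear the light tester's stand: lift the lidded canister off by its handle, keep it upright, and set it down gently, wholly on the round cork mat beside. Then take the glass cell out of its wooden block, fingers on its two frosted faces only, never on the clear windows, and hold it upright in the middle of the tester's light path, midway between lamp and receiver and clear of the stand, its windows squarely facing them. Finish while still holding it there, and leave everything else on the bench where it is.

Things in the scene. Friction and masses are not known exactly. Their poses are not given: they have to be found in the camera images.
- tester: Light tester, fixed: base plate 100 (x) x 310 (y) mm; grey lamp house at its +y end, 85 x 62 mm, top at 112 mm; black receiver house at its -y end, 75 x 50 mm, top at 99 mm. From each a dark tube, 36 mm wide, points to the other; tube ends 150 mm apart. Midway a round metal stand, diameter 88 mm, top at 25 mm. Origin: on the bench under the stand; y along the light path, receiver to lamp.
- beam (a point): The middle of the tester's light path: midway between the tube ends, 85 mm above the bench (60 mm above the stand's top). Axes as the tester's: y along the light path, z up, x level across it.
- canister: Lidded metal canister on the tester's stand, diameter 78 mm, 74 mm high to the lid, 0.3 to 0.5 kg. Above the lid a rigid handle: straight bar 66 mm long (along x), 10 mm thick (y), 10 mm high, on a thin post at each end; bar underside 112 mm, top 122 mm above the canister's underside (38 mm free under the bar). Origin: centre of the underside; z up.
- canister_handle (a point): Middle of the canister's handle bar, 117 mm above its underside. The bar runs along x.
- mat: Round cork mat fixed to the bench, 150 mm in diameter, 4 mm thick, left or right of the tester. Origin: centre of the underside, on the bench.
- block: Wooden block fixed to the bench, 80 (x) x 70 (y) x 34 mm high, on the other side of the tester from the mat. A pocket in its top, 45 x 35 mm and 14 mm deep, holds the cell. Origin: centre of the underside; z up.
- cell: Capped glass cell, 0.11 kg, 80 mm high with its smaller black cap, upright and loose in the block's pocket, its underside 20 mm above the bench, axes as the block's. Frosted (milky) faces: the two wider ones, towards +y and -y, 38 mm wide, 74 high, 30 apart outside. Clear windows: the narrower ends, +x and -x, 44 mm apart. Light is to pass along its x, either way round. Origin: centre of the underside.
- cell_middle (a point): Middle of the cell, 40 mm above its underside, at the height of the middle of its windows.
- window_a: The cell's clear window at its +x end: 23 mm wide (y), 68 mm high, standing 3 mm proud of the frosted plates' edges. Origin: middle of its lower edge, 5 mm above the cell's underside and 20 mm along x from its middle. Not to be touched by the fingers.
- window_b: The same at the -x end of the cell. Not to be touched by the fingers.
- tape: Bystander: yellow tape measure, 65 x 32 x 60 mm high, in front of the tester. Origin: centre of the underside.
- pencil_box: Bystander: flat blue box, 45 x 130 x 18 mm, in front of the tester. Origin: centre of the underside.
- vial: Bystander: round stoppered glass vial, 24 mm in diameter, 70 mm high, close in front of the tester. Origin: centre of the underside.
- jar: Bystander: jar with lid, 60 mm in diameter, 80 mm high, far left. Origin: centre of the underside.
- notebook: Bystander: ring-bound notebook, 154 x 109 x 16 mm, far left. Origin: centre of the underside.
- ruler: Bystander: steel rule, 30 x 200 x 4 mm, far right, beside the grinder. Origin: centre of the underside.

How it is judged:
On the way, in this order (a step that is already met when the one before it is completed fails the run):
1. the canister stands upright on the cork mat, let go (horizontal distance between canister and mat below 0.035 m and height (world z) of canister below 0.01 m and angle between canister's own z axis and vertical below 0.1 rad and linear speed of canister below 0.03 m/s and contact force between the fingers and canister below 0.1 N), for 0.2 s.
2. the cell is held upright in the middle of the light path, windows facing lamp and receiver (contact force between the fingers and cell above 1 N and contact force between cell and tester below 0.1 N and y of cell_middle in the frame of beam between -0.02 and 0.02 m and x of cell_middle in the frame of beam between -0.008 and 0.008 m and z of cell_middle in the frame of beam between -0.015 and 0.015 m and angle between the x axis of cell and the y axis of beam, either way round below 0.15 rad and angle between cell's own z axis and vertical below 0.15 rad and linear speed of cell below 0.03 m/s), for 0.3 s.
At the end, for the whole second after the job is handed in: Canister upright, at rest and let go on the mat, centres within 35 mm. Cell held by the fingers, still, off the tester, upright and square to the light path within 0.15 rad, its middle within 8 mm sideways, 15 mm in height and 20 mm along the path of the path's middle (all of step 1 and all of step 2); the arm keeps its last pose, push and grip.
It fails at once if the fingers touch a clear window (contact force between the fingers and window_a above 0.3 N or contact force between the fingers and window_b above 0.3 N).
It fails at once if the canister is tipped by more than 0.4 rad (angle between canister's own z axis and vertical above 0.4 rad).
It fails at once if the canister is dropped (falls free faster than 0.6 m/s) (contact force between the fingers and canister below 0.1 N and linear speed of canister above 0.6 m/s).
It fails at once if a bystander is moved by more than 30 mm (distance of any of tape, pencil_box, vial, jar, notebook, ruler from where it was at the start of the episode above 0.03 m).
It also fails if it takes over 59 s, if anything falls off the work surface, if the arm or the gripper's body presses on something with over 40 N, if the wrist force passes 120 N, or if a joint passes its speed limit or range.

## Robot

A 7-joint arm with a two-finger parallel gripper is mounted at the origin on the work surface. World frame = base frame: x ahead of the robot, y to its left, z up, the work surface at z = 0. Lengths are in m, angles in rad, forces in N, time in s.
With the tool pointing down it reaches from about 0.4 to 0.9 m from the base axis. Payload 5.5 kg.
Tool frame: the origin (TCP) lies midway between the tips of the shut fingers; the grasp point (between the pads) lies 19 mm behind it; z points along the fingers, y is the direction in which the jaws open and shut (so a half turn about z gives the same grasp; the last joint's range is limited). The gripper opens to 92 mm and grips with 3 to 60 N. Pads are 19 mm wide; open, the fingers measure 130 mm over their backs; the gripper's body (75 mm by 190 mm) begins 47 mm behind the grasp point.
Start: joints at [1.477, 0.501, -0.427, 1.55, 0.221, 1.138, -0.21], TCP at [0.227, -0.609, 0.227] pointing down, gripper open.
Joint ranges: [-2.88, 2.88], [-0.31, 2.03], [-1.54, 1.56], [0.2, 2.42], [-1.41, 4.55], [0.19, 2.02], [-2.57, 2.57]. Speed limits (rad/s): [2.57, 2.57, 3.14, 3.14, 3.14, 3.14, 3.14].

## Interface

Orientations are given as a rotation vector (axis times angle).
In Python, from station import r, eyes, find_in, silhouettes, tip_of gives the robot as it stands.
- The arm moves only by the tool arm_command, never from a script. Its argument "motion" is a list of rows, each an object of numbers: "dx", "dy", "dz": the shift along the tool's x, y, z in cm; "twist": the turn about the tool's z in rad; "gripper": the closure, from 0 (fully open) to 1 (shut). In form: [{"dx": .., "dy": .., "dz": .., "twist": .., "gripper": ..}, ...]. A call has 1 to 12 rows; each row shifts and turns the commanded pose from where the row before left it, along the tool's axes as they then stand; what a row does not reach is not made up. A row lasts 1/8 s, in which the tool goes at most 62.5 mm and 10.7 degrees, less where a joint would pass 70% of its speed; a pose out of reach is approached as far as the arm can. A call is refused whole if a number of a shift passes 6.25 or a number of a turn 0.188, either way. A call with a gripper value outside its range is refused whole. The fingers move at their own pace and stop on an object; "squeeze" is the grip in N (left out, the last holds). Time passes only in rows, so rows that do not move let the fingers close. It gives the time, the measured TCP pose, the force and the opening at its end, in the units of the state.
- r.state(): the state, without advancing time (a new reading comes with each control period).
- eyes.capture(name): name is "scene" or "top" or "wrist"; returns a dict with "frame" (400x640x3 uint8, red, green, blue), "intrinsics" (3x3 intrinsics, pixels), "cam_to_world" (4x4, takes a point from camera to world coordinates); the wrist camera has in their place "T_tool_cam" (4x4, takes a point from camera to tool coordinates, whose origin is the TCP and whose axes are the flange's). Camera axes: x right, y up, looking along -z (the intrinsics and any distortion apply to the point x, -y, -z); pixel columns grow to the right and rows downward; lengths in m; the calibration is good to about 2 mm. A picture is of the moment at which its call begins: read the wrist's pose just before it. There is no depth.
- r.job_done(): hands the job in, once; it reports no verdict.
Trained networks look in a picture, given as the dict that the camera call returned (one of the last four; its "shot" number tells which), for a name from the list of things; names that differ only in an ending like _2 or _b are one class to them, and where a whole thing is asked for, a point or a joint stands for the part that bears it (a point fixed in the world has none). Each returns a list of dicts, best first, with "p" (0 to 1); they miss things now and then, are a little off and sometimes report something else, mostly with a low value. They report only what shows in the picture. A call takes as long as a camera call.
- find_in(picture, label): "point" ([x, y, z] in m, in world coordinates, good to about 4 mm: the middle of the surface that is visible of it).
- silhouettes(picture, label): "pixels" (400x640 bool, what is visible of it).
- tip_of(picture, label): "point" ([x, y, z] in m, in world coordinates, good to about 4 mm: a listed point, or the origin of a listed thing).
The state is a dict: "clock": time; "joint_pos": joint angles; "joint_vel": joint speeds; "joint_torque": joint torques, N m; "position": TCP position; "eef_rot": TCP orientation; "contact_force": force on the tool from outside, world axes, zero at the start; "moment": the same for the moment, N m; "opening": finger opening in m.
Only numpy, scipy, OpenCV 4.12 (cv2) and the standard library are available. Lean on these libraries where they do the work, as an engineer would, in place of code of your own. Each camera call takes 0.05 s, during which the arm holds its last target.

## Working session

There is one attempt and no reset: what is moved stays moved. The work goes in short steps, Python scripts to look and compute and a tool call to move; the robot and the scene stay as the last step left them, time stands still between calls to the robot, and variables do not carry over. Pictures are saved under pics/ and viewed, and the job is handed in when it is done.

Besides the shell and the picture viewer there is one more tool, called after "Call:" as name([rows], argument=value, ...), one row to a line, values as JSON. arm_command: Moves the arm, as the interface text tells. Its arguments: {"type":"object","properties":{"motion":{"type":"array","items":{"type":"object","properties":{"dx":{"type":"number"},"dy":{"type":"number"},"dz":{"type":"number"},"twist":{"type":"number"},"gripper":{"type":"number"}}}},"squeeze":{"type":"number"}},"required":["motion"]}

```bash
mkdir -p pics; ls; python3 - <<'E'
from station import r, eyes, find_in, silhouettes, tip_of
import cv2, numpy as np
s=r.state(); print(s['clock'],s['position'],s['eef_rot'],s['opening'],s['contact_force'])
for n in ['top','scene']:
    p=eyes.capture(n); cv2.imwrite(f'pics/{n}0.png',p['frame'][:,:,::-1])
    for l in ['tester','beam','canister','canister_handle','mat','block','cell','cell_middle','vial','tape']:
        try:
            a=tip_of(p,l); print(n,l,[(np.round(x['point'],3).tolist(),round(x['p'],2)) for x in a[:2]])
        except Exception as e: print(n,l,e)
print(r.state()['clock'])
E
```

```text
pics
0.0 [ 0.22669611 -0.60843906  0.22568851] [-3.08986354e+00 -5.57141941e-01  5.09044358e-04] 0.09168219311923645 [-0.10006599 -0.24927472  0.52002361]
top tester [([0.652, -0.015, 0.002], 0.6)]
top beam [([0.648, -0.016, 0.082], 0.98)]
top canister [([0.652, -0.014, 0.026], 0.65)]
top canister_handle [([0.65, -0.014, 0.147], 0.94), ([0.422, -0.112, -0.004], 0.22)]
top mat [([0.52, 0.334, -0.006], 0.64)]
top block [([0.472, -0.319, -0.001], 0.8)]
top cell [([0.473, -0.324, 0.019], 0.46)]
top cell_middle [([0.472, -0.323, 0.064], 0.45)]
top vial [([0.491, -0.011, -0.0], 0.36)]
top tape [([0.423, -0.111, 0.003], 0.52)]
scene tester [([0.655, -0.012, 0.002], 0.59)]
scene beam [([0.647, -0.017, 0.083], 0.84), ([0.653, -0.014, -0.001], 0.53)]
scene canister [([0.648, -0.016, 0.028], 0.95)]
scene canister_handle [([0.648, -0.016, 0.144], 0.76)]
scene mat [([0.521, 0.338, 0.001], 0.84)]
scene block [([0.472, -0.323, -0.003], 0.78)]
scene cell [([0.472, -0.322, 0.018], 0.73)]
scene cell_middle [([0.473, -0.325, 0.062], 0.7)]
scene vial [([0.486, -0.007, -0.002], 0.4), ([0.649, -0.015, 0.084], 0.17)]
scene tape [([0.422, -0.119, -0.001], 0.78), ([0.365, 0.531, -0.004], 0.58)]
1.1
```

View pictures.

View pics/top0.png

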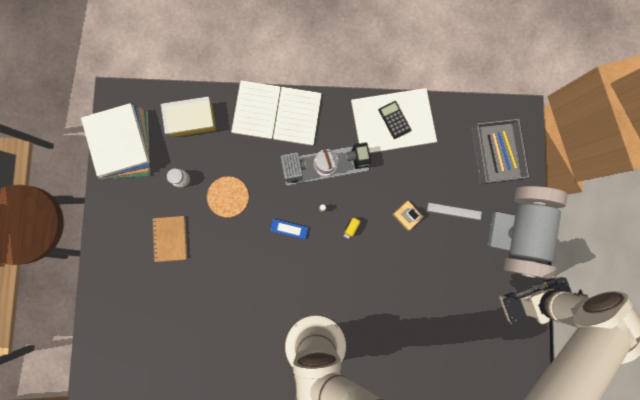

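View pics/scene0.png

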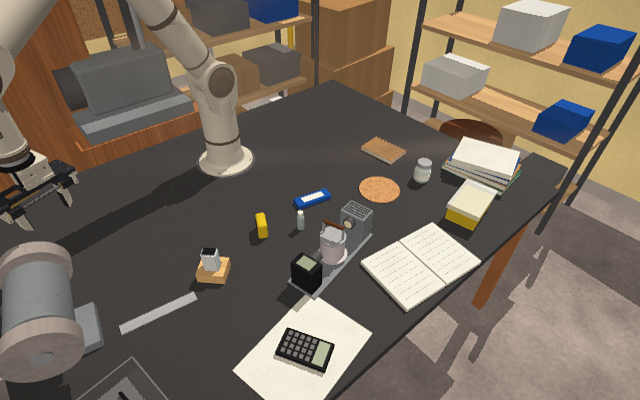

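```bash
cat > h.py <<'E'
import cv2, numpy as np
from scipy.spatial.transform import Rotation as R
from station import r, eyes, find_in, silhouettes, tip_of
def toplane(p,px,z):
    K=p['intrinsics'];T=p['cam_to_world'] if 'cam_to_world' in p else p['T']
    px=np.atleast_2d(px).astype(float)
    d=np.c_[(px[:,0]-K[0,2])/K[0,0],-(px[:,1]-K[1,2])/K[1,1],-np.ones(len(px))]@T[:3,:3].T
    o=T[:3,3]; return o+d*((z-o[2])/d[:,2])[:,None]
def rect(p,l,z):
    a=silhouettes(p,l)
    if not a: print(l,'none');return None
    m=a[0]['pixels']; ys,xs=np.nonzero(m)
    w=toplane(p,np.c_[xs,ys],z)[:,:2]
    c,s,ang=cv2.minAreaRect((w*1000).astype(np.float32))
    print(l,round(a[0]['p'],2),'c',np.round(c,0),'s',np.round(s,0),'ang',round(ang,1),'mean',np.round(w.mean(0),3))
def tool():
    s=r.state(); M=R.from_rotvec(s['eef_rot']).as_matrix()
    return s,M,np.arctan2(M[1,0],M[0,0])
def wcap(name):
    s,M,y=tool(); p=eyes.capture('wrist'); T=np.eye(4);T[:3,:3]=M;T[:3,3]=s['position']
    p2=p; Tc=T@p['T_tool_cam']; cv2.imwrite(f'pics/{name}.png',p['frame'][:,:,::-1]); 
    return p,dict(intrinsics=p['intrinsics'],cam_to_world=Tc)
def go(xy,z,yaw):
    "print remaining motion in tool axes"
    s,M,y=tool(); d=M.T@(np.r_[xy,z]-s['position'])*100
    t=(yaw-y+np.pi/2)%np.pi-np.pi/2
    print('t',s['clock'],'pos',np.round(s['position'],4),'yaw',round(y,3),'need tool cm',np.round(d,2),'twist',round(-t,3),'j',np.round(s['joint_pos'],2),'tilt',np.round(M[:,2],3),'F',np.round(s['contact_force'],1),'op',round(s['opening'],4))
E
python3 - <<'E'
from h import *
p=eyes.capture('top')
print(p['intrinsics'].round(1).tolist(), p.keys())
rect(p,'tester',0.05);rect(p,'block',0.034);rect(p,'canister_handle',0.145)
rect(p,'canister',.1)
f=p['frame'];
a=cv2.resize(f[130:190,270:390],None,fx=6,fy=6,interpolation=cv2.INTER_CUBIC)
b=cv2.resize(f[190:240,380:440],None,fx=6,fy=6,interpolation=cv2.INTER_CUBIC)
cv2.imwrite('pics/c.png',np.vstack([a,cv2.copyMakeBorder(b,0,0,0,360,cv2.BORDER_CONSTANT)])[:600,:,::-1])
print(r.state()['clock'])
E
```

```text
[[376.9, 0.0, 320.2], [0.0, 376.9, 202.7], [0.0, 0.0, 1.0]] dict_keys(['frame', 'intrinsics', 'cam_to_world', 'shot'])
tester 0.59 c [648. -21.] s [110. 318.] ang 10.8 mean [ 0.645 -0.018]
block 0.81 c [ 470. -314.] s [86. 83.] ang 45.8 mean [ 0.466 -0.307]
canister_handle 0.64 c [639. -17.] s [81. 67.] ang 1.7 mean [ 0.638 -0.015]
canister 0.88 c [648. -17.] s [84. 72.] ang 1.8 mean [ 0.646 -0.016]
1.35
```

View pics/c.png

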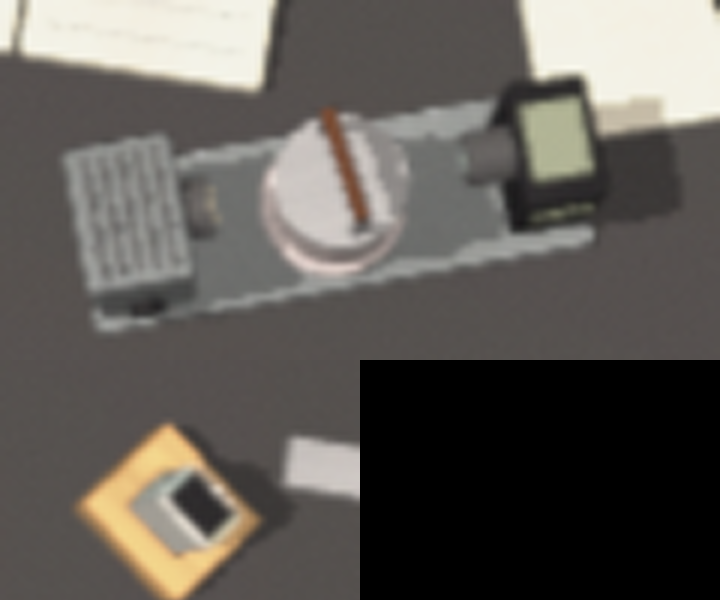

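```bash
python3 - <<'E'
from h import *
go([.45,-.32],.27,0.3)
E
```

```text
t 1.35 pos [ 0.227  -0.609   0.2267] yaw 0.357 need tool cm [ 30.99 -19.3   -4.33] twist 0.057 j [ 1.48  0.5  -0.43  1.55  0.22  1.14 -0.21] tilt [ 0.  0. -1.] F [ 0.5 -0.1  0.5] op 0.0919
```

Call:
arm_command([
  {"dx": 4.4,"dy": -2.75,"dz": -1},
  {"dx": 4.4,"dy": -2.75,"dz": -1},
  {"dx": 4.4,"dy": -2.75,"dz": -1},
  {"dx": 4.4,"dy": -2.75,"dz": -1},
  {"dx": 4.4,"dy": -2.75},
  {"dx": 4.4,"dy": -2.75},
  {"dx": 4.4,"dy": -2.75},
  {},
])

```text
validation failed for argument at $.mo...
```

```bash
python3 - <<'E'
from h import *
go([.45,-.32],.27,0.3)
p,q=wcap('w1')
for l in ['cell','cell_middle','block']: print(l,[(np.round(x['point'],4).tolist(),round(x['p'],2)) for x in tip_of(p,l)[:2]])
np.save('w1.npy',q,allow_pickle=True)
E
```

```text
t 1.35 pos [ 0.227  -0.609   0.2267] yaw 0.357 need tool cm [ 30.99 -19.3   -4.33] twist 0.057 j [ 1.48  0.5  -0.43  1.55  0.22  1.14 -0.21] tilt [ 0.  0. -1.] F [ 0.5 -0.1  0.5] op 0.0919
cell []
cell_middle []
block []
```

View pics/w1.png

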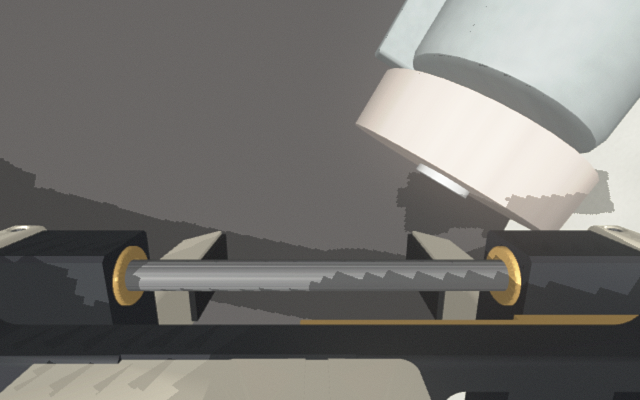

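Call:
arm_command([
  {"dx": 0,"dy": -4,"dz": -3,"twist": 0,"gripper": 0},
  {"dx": 2,"dy": -5,"dz": -1.5,"twist": 0,"gripper": 0},
  {"dx": 4.4,"dy": -3.5,"dz": 0,"twist": 0,"gripper": 0},
  {"dx": 5,"dy": -2.3,"dz": 0,"twist": 0,"gripper": 0},
  {"dx": 5,"dy": -2,"dz": 0,"twist": 0,"gripper": 0},
  {"dx": 5,"dy": -1.3,"dz": 0,"twist": 0,"gripper": 0},
  {"dx": 5,"dy": -1,"dz": 0,"twist": 0,"gripper": 0},
  {"dx": 0,"dy": 0,"dz": 0,"twist": 0,"gripper": 0},
])

```text
clock: 2.55
position: [0.4118, -0.334, 0.2723]
eef_rot: [-3.089, -0.57, -0.005]
contact_force: [-0.9, -1.0, -0.1]
opening: 0.092
```

```bash
python3 - <<'E'
from h import *
go([.45,-.32],.27,0.3)
p,q=wcap('w2')
for l in ['cell','cell_middle','block']: print(l,[(np.round(x['point'],4).tolist(),round(x['p'],2)) for x in tip_of(p,l)[:2]])
np.save('w2.npy',q,allow_pickle=True)
E
```

```text
t 2.55 pos [ 0.4118 -0.334   0.2723] yaw 0.365 need tool cm [4.07 0.05 0.25] twist 0.065 j [ 1.17  0.26 -0.63  1.79  0.17  1.14 -0.72] tilt [ 0.003  0.001 -1.   ] F [-0.9 -1.  -0.1] op 0.092
cell [([0.4734, -0.3183, 0.0233], 0.92)]
cell_middle [([0.4693, -0.3198, 0.0638], 0.96)]
block [([0.4736, -0.3208, -0.0017], 0.79)]
```

View pics/w2.png

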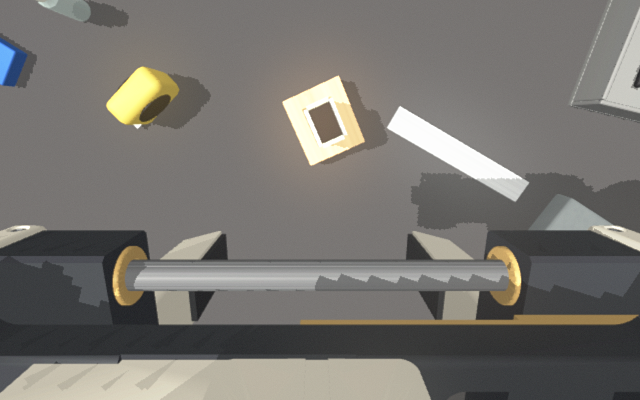

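```bash
python3 - <<'E'
import cv2
f=cv2.imread('pics/w2.png'); cv2.imwrite('pics/w2c.png',cv2.resize(f[65:175,270:380],None,fx=5,fy=5,interpolation=cv2.INTER_CUBIC))
E
```

```text
(no output)
```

View pics/w2c.png

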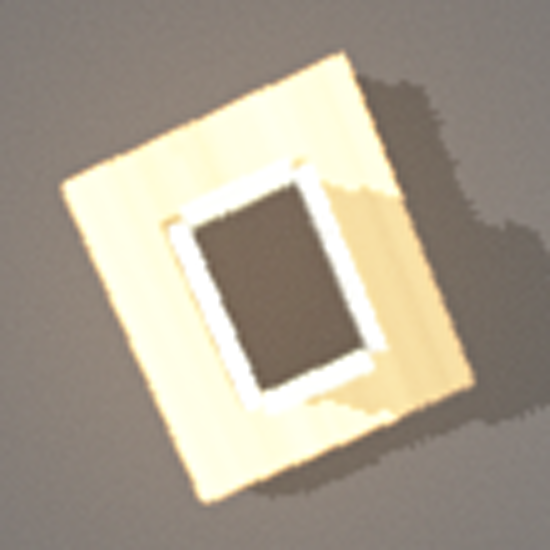

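```bash
python3 - <<'E'
from h import *
q=np.load('w2.npy',allow_pickle=True).item()
for c,z in [([(63,185),(345,53),(474,380),(205,503)],.034),([(193,230),(297,182),(367,346),(263,390)],.1)]:
    w=toplane(q,np.array(c)/5+[270,65],z)[:,:2]
    print(w.round(4).tolist(),w.mean(0).round(4))
    for i in range(4):
        d=w[(i+1)%4]-w[i]; print(np.linalg.norm(d).round(4),np.arctan2(d[1],d[0]).round(3))
E
```

```text
[[0.4776, -0.2678], [0.5272, -0.3176], [0.4707, -0.3732], [0.4207, -0.3242]] [ 0.474  -0.3207]
0.0703 -0.788
0.0793 -2.365
0.07 2.366
0.0801 0.781
[[0.4784, -0.301], [0.4938, -0.3164], [0.47, -0.3405], [0.4548, -0.3246]] [ 0.4742 -0.3206]
0.0218 -0.787
0.0338 -2.349
0.022 2.333
0.0333 0.787
```

```bash
python3 - <<'E'
from h import *
go([.585,-.035],.29,0.3)
E
```

```text
t 2.75 pos [ 0.4064 -0.3389  0.2715] yaw 0.355 need tool cm [ 27.3  -22.3   -1.87] twist 0.055 j [ 1.17  0.26 -0.62  1.8   0.17  1.14 -0.72] tilt [-0.001 -0.    -1.   ] F [-1.1 -0.2 -1. ] op 0.0922
```

Call:
arm_command([
  {"dx": 3.9,"dy": -3.2,"dz": -1,"twist": 0.055,"gripper": 0},
  {"dx": 4.7,"dy": -3.8,"dz": -0.9,"twist": 0,"gripper": 0},
  {"dx": 4.7,"dy": -3.8,"dz": 0,"twist": 0,"gripper": 0},
  {"dx": 4.7,"dy": -3.8,"dz": 0,"twist": 0,"gripper": 0},
  {"dx": 4.7,"dy": -3.8,"dz": 0,"twist": 0,"gripper": 0},
  {"dx": 3,"dy": -2.5,"dz": 0,"twist": 0,"gripper": 0},
  {"dx": 1.6,"dy": -1.4,"dz": 0,"twist": 0,"gripper": 0},
  {"dx": 0,"dy": 0,"dz": 0,"twist": 0,"gripper": 0},
  {"dx": 0,"dy": 0,"dz": 0,"twist": 0,"gripper": 0},
])

```text
clock: 3.88
position: [0.5991, -0.0449, 0.2904]
eef_rot: [3.105, 0.468, -0.002]
contact_force: [0.6, -0.5, -0.6]
opening: 0.092
```

```bash
python3 - <<'E'
from h import *
go([.65,-.015],.22,0.3)
p,q=wcap('w3')
for l in ['tester','beam','canister','canister_handle']: print(l,[(np.round(x['point'],4).tolist(),round(x['p'],2)) for x in tip_of(p,l)[:2]])
np.save('w3.npy',q,allow_pickle=True)
go([.65,-.015],.22,0.3)
E
```

```text
t 3.875 pos [ 0.5991 -0.0449  0.2904] yaw 0.299 need tool cm [ 5.76 -1.36  7.04] twist -0.001 j [ 0.59  0.42 -0.75  1.6   0.3   1.24 -1.48] tilt [-0.001 -0.001 -1.   ] F [ 0.6 -0.5 -0.6] op 0.092
tester []
beam []
canister [([0.651, -0.0162, 0.0258], 0.95)]
canister_handle [([0.6525, -0.0198, 0.1403], 0.7)]
t 4.125 pos [ 0.5994 -0.0438  0.2908] yaw 0.3 need tool cm [ 5.68 -1.26  7.08] twist -0.0 j [ 0.59  0.42 -0.75  1.6   0.3   1.24 -1.48] tilt [ 0.    -0.001 -1.   ] F [ 0.4 -0.5  0.1] op 0.0917
```

View pics/w3.png

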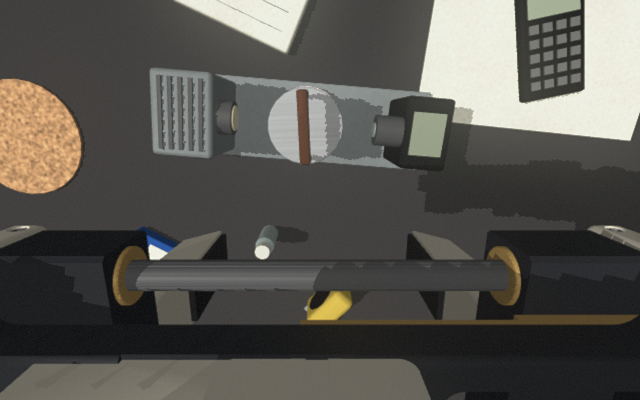

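```bash
python3 - <<'E'
import cv2
f=cv2.imread('pics/w3.png'); cv2.imwrite('pics/w3c.png',cv2.resize(f[60:175,145:460],None,fx=2.5,fy=2.5,interpolation=cv2.INTER_CUBIC))
cv2.imwrite('pics/w3d.png',cv2.resize(f[75:175,255:355],None,fx=5,fy=5,interpolation=cv2.INTER_CUBIC))
E
```

```text
(no output)
```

View pics/w3c.png

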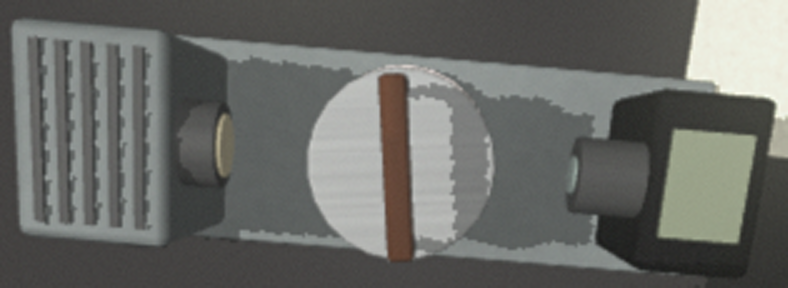

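View pics/w3d.png

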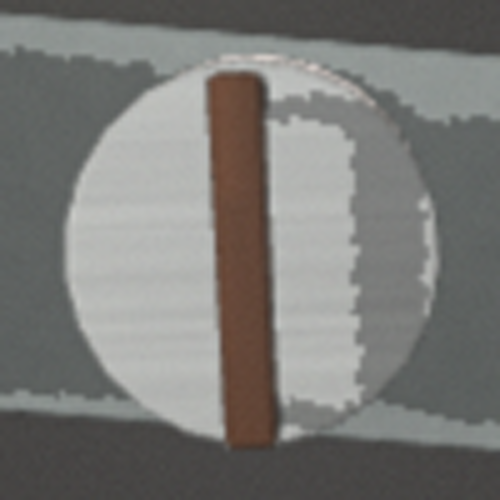

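```bash
python3 - <<'E'
from h import *
q=np.load('w3.npy',allow_pickle=True).item()
w=toplane(q,np.array([(235,73),(250,446)])/5+[255,75],.147)[:,:2]; d=w[0]-w[1]
print('bar',w.round(4).tolist(),w.mean(0).round(4),np.linalg.norm(d).round(4),np.arctan2(d[1],d[0]).round(3))
w=toplane(q,np.array([(13,20),(166,32),(163,245),(24,235)])/2.5+[145,60],.112)[:,:2]
print('lamp',w.round(4).tolist(),w.mean(0))
for i in range(4):
    d=w[(i+1)%4]-w[i]; print(np.linalg.norm(d).round(4),np.arctan2(d[1],d[0]).round(3))
w=toplane(q,np.array([(668,90),(775,98),(745,275),(640,262)])/2.5+[145,60],.099)[:,:2]
print('rec',w.round(4).tolist(),w.mean(0))
for i in range(4):
    d=w[(i+1)%4]-w[i]; print(np.linalg.norm(d).round(4),np.arctan2(d[1],d[0]).round(3))
for e in [[(170,37),(710,83)],[(240,237),(600,268)]]:
    w=toplane(q,np.array(e)/2.5+[145,60],.006)[:,:2]; d=w[0]-w[1]
    print('base',w.round(4).tolist(),np.arctan2(d[1],d[0])-np.pi/2)
E
```

```text
bar [[0.6822, -0.0066], [0.6209, -0.0276]] [ 0.6516 -0.0171] 0.0647 0.331
lamp [[0.6604, 0.1388], [0.6733, 0.0823], [0.5935, 0.0657], [0.5809, 0.1203]] [0.62703498 0.10176976]
0.0579 -1.345
0.0815 -2.936
0.056 1.798
0.0815 0.228
rec [[0.7118, -0.1115], [0.7217, -0.1539], [0.6513, -0.1702], [0.6433, -0.1255]] [ 0.68202584 -0.14026724]
0.0435 -1.342
0.0722 -2.914
0.0454 1.747
0.0699 0.202
base [[0.6743, 0.1136], [0.7338, -0.1538]] 0.2190662495775173
base [[0.5873, 0.056], [0.6282, -0.1329]] 0.21320725624176529
```

```bash
python3 - <<'E'
from h import *
go([.6515,-.0168],.123,0.33)
E
```

```text
t 4.125 pos [ 0.5994 -0.0438  0.2908] yaw 0.3 need tool cm [ 5.77 -1.05 16.78] twist -0.03 j [ 0.59  0.42 -0.75  1.6   0.3   1.24 -1.48] tilt [ 0.    -0.001 -1.   ] F [ 0.4 -0.5  0.1] op 0.0917
```

Call:
arm_command([
  {"dx": 3,"dy": -0.6,"dz": 2,"twist": 0,"gripper": 0},
  {"dx": 2.77,"dy": -0.45,"dz": 3,"twist": -0.03,"gripper": 0},
  {"dx": 0,"dy": 0,"dz": 3,"twist": 0,"gripper": 0},
  {"dx": 0,"dy": 0,"dz": 2,"twist": 0,"gripper": 0},
  {"dx": 0,"dy": 0,"dz": 1,"twist": 0,"gripper": 0},
  {"dx": 0,"dy": 0,"dz": 0,"twist": 0,"gripper": 0},
  {"dx": 0,"dy": 0,"dz": 0,"twist": 0,"gripper": 0},
])

```text
clock: 5.0
position: [0.6524, -0.0153, 0.1821]
eef_rot: [3.098, 0.518, 0.003]
contact_force: [-0.1, -0.4, 0.2]
opening: 0.0922
```

```bash
python3 - <<'E'
from h import *
go([.6515,-.0168],.123,0.33)
p,q=wcap('w4')
go([.6515,-.0168],.123,0.33)
E
```

```text
t 5.0 pos [ 0.6524 -0.0153  0.1821] yaw 0.331 need tool cm [-0.15  0.11  5.91] twist 0.001 j [ 0.46  0.61 -0.69  1.58  0.42  1.1  -1.57] tilt [ 0.002 -0.    -1.   ] F [-0.1 -0.4  0.2] op 0.0922
t 5.05 pos [ 0.6525 -0.0153  0.1822] yaw 0.331 need tool cm [-0.16  0.11  5.92] twist 0.001 j [ 0.46  0.61 -0.69  1.58  0.42  1.1  -1.57] tilt [ 0.002 -0.    -1.   ] F [-0.1  0.7  1. ] op 0.092
```

View pics/w4.png

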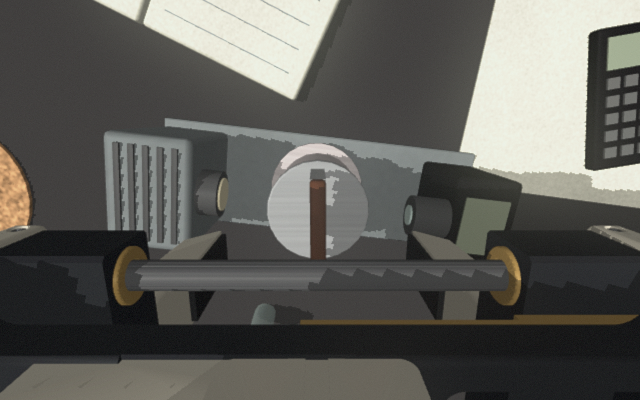

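Call:
arm_command([
  {"dx": -0.15,"dy": 0.1,"dz": 2.5,"twist": 0,"gripper": 0},
  {"dx": 0,"dy": 0,"dz": 2.2,"twist": 0,"gripper": 0},
  {"dx": 0,"dy": 0,"dz": 1.2,"twist": 0,"gripper": 0},
  {"dx": 0,"dy": 0,"dz": 0,"twist": 0,"gripper": 0},
  {"dx": 0,"dy": 0,"dz": 0,"twist": 0,"gripper": 1},
  {"dx": 0,"dy": 0,"dz": 0,"twist": 0,"gripper": 1},
  {"dx": 0,"dy": 0,"dz": 0,"twist": 0,"gripper": 1},
  {"dx": 0,"dy": 0,"dz": 0,"twist": 0,"gripper": 1},
  {"dx": 0,"dy": 0,"dz": 0,"twist": 0,"gripper": 1},
  {"dx": 0,"dy": 0,"dz": 0,"twist": 0,"gripper": 1},
], squeeze=30)

```text
clock: 6.3
position: [0.6506, -0.0166, 0.1218]
eef_rot: [3.098, 0.519, 0.0]
contact_force: [-0.8, 0.2, 0.4]
opening: 0.0364
```

```bash
python3 - <<'E'
from h import *
go([.6515,-.0168],.123,0.33)
p,q=wcap('w5')
E
```

```text
t 6.3 pos [ 0.6506 -0.0166  0.1218] yaw 0.332 need tool cm [ 0.08  0.05 -0.12] twist 0.002 j [ 0.44  0.67 -0.66  1.63  0.47  1.01 -1.61] tilt [ 0. -0. -1.] F [-0.8  0.2  0.4] op 0.0364
```

View pics/w5.png

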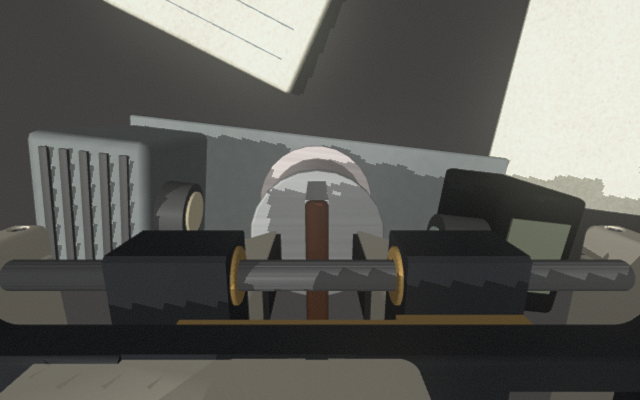

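Still closing, centred on the bar.

Call:
arm_command([
  {"dx": 0,"dy": 0,"dz": 0,"twist": 0,"gripper": 1},
  {"dx": 0,"dy": 0,"dz": 0,"twist": 0,"gripper": 1},
  {"dx": 0,"dy": 0,"dz": 0,"twist": 0,"gripper": 1},
  {"dx": 0,"dy": 0,"dz": 0,"twist": 0,"gripper": 1},
  {"dx": 0,"dy": 0,"dz": 0,"twist": 0,"gripper": 1},
])

```text
clock: 6.98
position: [0.6506, -0.0167, 0.1217]
eef_rot: [3.098, 0.519, -0.0]
contact_force: [-1.3, -0.7, 1.0]
opening: 0.0097
```

Call:
arm_command([
  {"dx": 0,"dy": 0,"dz": -0.5,"twist": 0,"gripper": 1},
  {"dx": 0,"dy": 0,"dz": -1,"twist": 0,"gripper": 1},
  {"dx": 0,"dy": 0,"dz": -1.5,"twist": 0,"gripper": 1},
  {"dx": 0,"dy": 0,"dz": -1,"twist": 0,"gripper": 1},
  {"dx": 0,"dy": 0,"dz": 0,"twist": 0,"gripper": 1},
])

```text
clock: 7.6
position: [0.6516, -0.0165, 0.1634]
eef_rot: [3.098, 0.519, 0.004]
contact_force: [0.2, 1.1, -3.9]
opening: 0.01
```

```bash
python3 - <<'E'
from h import *
go([.521,.336],.25,-0.1)
p=eyes.capture('scene'); cv2.imwrite('pics/s1.png',cv2.resize(p['frame'][150:310,240:440],None,fx=3,fy=3)[:,:,::-1])
E
```

```text
t 7.6 pos [ 0.6516 -0.0165  0.1634] yaw 0.332 need tool cm [ -0.85 -37.57  -8.7 ] twist 0.432 j [ 0.46  0.63 -0.68  1.6   0.44  1.07 -1.58] tilt [ 0.003 -0.    -1.   ] F [ 0.2  1.1 -3.9] op 0.01
```

View pics/s1.png

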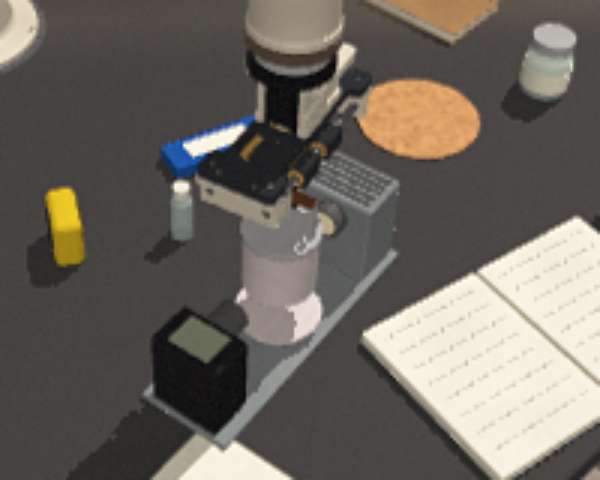

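Call:
arm_command([
  {"dx": 0,"dy": 0,"dz": -2,"twist": 0.1,"gripper": 1},
  {"dx": 0,"dy": 0,"dz": -3,"twist": 0.12,"gripper": 1},
  {"dx": 0,"dy": 0,"dz": -2.5,"twist": 0.12,"gripper": 1},
  {"dx": 0,"dy": 0,"dz": -1.2,"twist": 0.09,"gripper": 1},
  {"dx": 0,"dy": 0,"dz": 0,"twist": 0,"gripper": 1},
])

```text
clock: 8.28
position: [0.651, -0.0164, 0.2494]
eef_rot: [3.138, -0.153, 0.003]
contact_force: [-1.0, 0.3, -3.6]
opening: 0.0096
```

Call:
arm_command([
  {"dx": -0.6,"dy": -1.2,"dz": 0,"twist": 0,"gripper": 1},
  {"dx": -1.1,"dy": -2.3,"dz": 0,"twist": 0,"gripper": 1},
  {"dx": -1.7,"dy": -3.5,"dz": 0,"twist": 0,"gripper": 1},
  {"dx": -2.1,"dy": -4.3,"dz": 0,"twist": 0,"gripper": 1},
  {"dx": -2.3,"dy": -4.7,"dz": 0,"twist": 0,"gripper": 1},
  {"dx": -2.3,"dy": -4.7,"dz": 0,"twist": 0,"gripper": 1},
  {"dx": -2.1,"dy": -4.3,"dz": 0,"twist": 0,"gripper": 1},
  {"dx": -1.7,"dy": -3.5,"dz": 0,"twist": 0,"gripper": 1},
  {"dx": -1.3,"dy": -2.6,"dz": 0,"twist": 0,"gripper": 1},
  {"dx": -0.9,"dy": -1.7,"dz": 0,"twist": 0,"gripper": 1},
  {"dx": -0.4,"dy": -0.9,"dz": 0,"twist": 0,"gripper": 1},
  {"dx": 0,"dy": 0,"dz": 0,"twist": 0,"gripper": 1},
])

```text
clock: 9.78
position: [0.5185, 0.3356, 0.2482]
eef_rot: [3.138, -0.151, -0.001]
contact_force: [0.0, 0.2, -4.1]
opening: 0.0096
```

```bash
python3 - <<'E'
from h import *
go([.521,.336],.102,-0.1)
p=eyes.capture('scene'); cv2.imwrite('pics/s2.png',cv2.resize(p['frame'][60:260,280:480],None,fx=3,fy=3)[:,:,::-1])
for l in ['mat','canister']: print(l,[(np.round(x['point'],4).tolist(),round(x['p'],2)) for x in tip_of(p,l)[:2]])
go([.521,.336],.102,-0.1)
E
```

```text
t 9.775 pos [0.5185 0.3356 0.2482] yaw -0.096 need tool cm [ 0.26 -0.07 14.62] twist 0.004 j [-0.12  0.47 -0.68  1.61  0.31  1.18 -2.53] tilt [-0.001 -0.    -1.   ] F [ 0.   0.2 -4.1] op 0.0096
mat [([0.5203, 0.3408, 0.0023], 0.94)]
canister [([0.5185, 0.3381, 0.1501], 0.82)]
t 9.925 pos [0.52   0.3336 0.2484] yaw -0.1 need tool cm [ 0.07 -0.26 14.64] twist 0.0 j [-0.12  0.47 -0.68  1.61  0.31  1.18 -2.53] tilt [-0.    -0.001 -1.   ] F [-0.4  0.1 -4.5] op 0.0097
```

View pics/s2.png

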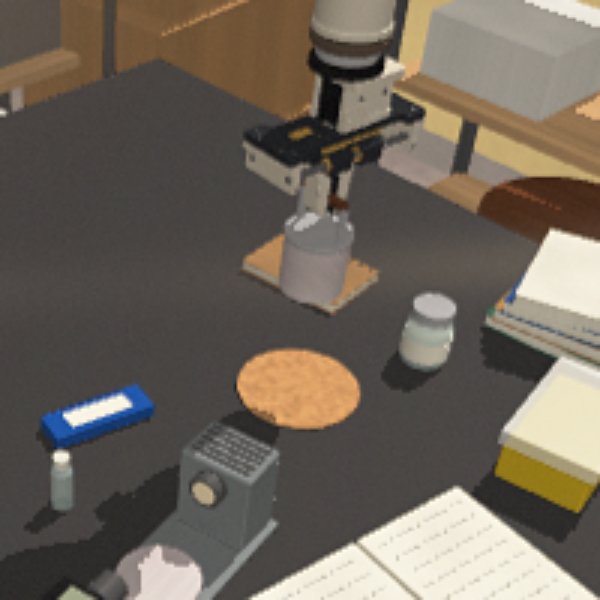

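Call:
arm_command([
  {"dx": 0,"dy": -0.3,"dz": 1,"twist": -0.05,"gripper": 1},
  {"dx": 0,"dy": 0,"dz": 2,"twist": -0.1,"gripper": 1},
  {"dx": 0,"dy": 0,"dz": 2.5,"twist": -0.1,"gripper": 1},
  {"dx": 0,"dy": 0,"dz": 2.5,"twist": -0.1,"gripper": 1},
  {"dx": 0,"dy": 0,"dz": 2,"twist": -0.05,"gripper": 1},
  {"dx": 0,"dy": 0,"dz": 1.5,"twist": 0,"gripper": 1},
  {"dx": 0,"dy": 0,"dz": 0.8,"twist": 0,"gripper": 1},
  {"dx": 0,"dy": 0,"dz": 0,"twist": 0,"gripper": 1},
  {"dx": 0,"dy": 0,"dz": 0,"twist": 0,"gripper": 1},
])

```text
clock: 11.05
position: [0.5202, 0.3385, 0.1266]
eef_rot: [-3.105, -0.472, -0.002]
contact_force: [-0.1, -0.3, -4.4]
opening: 0.0098
```

```bash
python3 - <<'E'
from h import *
go([.521,.337],.102,0.3)
p=eyes.capture('scene'); cv2.imwrite('pics/s3.png',cv2.resize(p['frame'][100:240,320:460],None,fx=4,fy=4)[:,:,::-1])
for l in ['mat','canister']: print(l,[(np.round(x['point'],4).tolist(),round(x['p'],2)) for x in tip_of(p,l)[:2]])
go([.521,.337],.102,0.3)
E
```

```text
t 11.05 pos [0.5202 0.3385 0.1266] yaw 0.302 need tool cm [0.03 0.17 2.46] twist 0.002 j [-0.12  0.63 -0.7   1.71  0.47  0.98 -2.26] tilt [ 0.001  0.001 -1.   ] F [-0.1 -0.3 -4.4] op 0.0098
mat [([0.5181, 0.3363, 0.0042], 0.7)]
canister [([0.516, 0.3396, 0.0301], 0.58)]
t 11.2 pos [0.5202 0.3383 0.1266] yaw 0.302 need tool cm [0.04 0.15 2.46] twist 0.002 j [-0.12  0.63 -0.7   1.71  0.47  0.98 -2.26] tilt [ 0.001  0.001 -1.   ] F [-0.4 -0.4 -3.9] op 0.0098
```

View pics/s3.png

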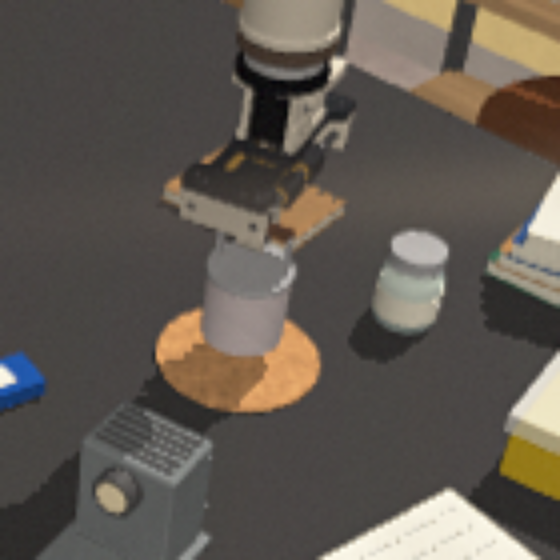

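Call:
arm_command([
  {"dx": 0,"dy": 0.1,"dz": 0.8,"twist": 0,"gripper": 1},
  {"dx": 0,"dy": 0,"dz": 0.8,"twist": 0,"gripper": 1},
  {"dx": 0,"dy": 0,"dz": 0.5,"twist": 0,"gripper": 1},
  {"dx": 0,"dy": 0,"dz": 0.2,"twist": 0,"gripper": 1},
  {"dx": 0,"dy": 0,"dz": 0.15,"twist": 0,"gripper": 1},
  {"dx": 0,"dy": 0,"dz": 0,"twist": 0,"gripper": 1},
  {"dx": 0,"dy": 0,"dz": 0,"twist": 0,"gripper": 1},
])

```text
clock: 12.08
position: [0.5202, 0.3371, 0.1015]
eef_rot: [-3.106, -0.472, -0.001]
contact_force: [0.8, -0.2, -4.3]
opening: 0.0096
```

Call:
arm_command([
  {"dx": 0,"dy": 0,"dz": 0.1,"twist": 0,"gripper": 1},
  {"dx": 0,"dy": 0,"dz": 0,"twist": 0,"gripper": 1},
  {"dx": 0,"dy": 0,"dz": 0.05,"twist": 0,"gripper": 1},
  {"dx": 0,"dy": 0,"dz": 0,"twist": 0,"gripper": 1},
])

```text
clock: 12.58
position: [0.5204, 0.3373, 0.1007]
eef_rot: [-3.106, -0.472, -0.002]
contact_force: [-1.5, -1.7, 5.7]
opening: 0.0096
```

Call:
arm_command([
  {"dx": 0,"dy": 0,"dz": 0,"twist": 0,"gripper": 0},
  {"dx": 0,"dy": 0,"dz": 0,"twist": 0,"gripper": 0},
  {"dx": 0,"dy": 0,"dz": 0,"twist": 0,"gripper": 0},
  {"dx": 0,"dy": 0,"dz": 0,"twist": 0,"gripper": 0},
])

```text
clock: 13.08
position: [0.52, 0.337, 0.0996]
eef_rot: [-3.106, -0.472, 0.0]
contact_force: [0.4, -0.2, 0.5]
opening: 0.0451
```

Call:
arm_command([
  {"dx": 0,"dy": 0,"dz": -1,"twist": 0,"gripper": 0},
  {"dx": 0,"dy": 0,"dz": -3,"twist": 0,"gripper": 0},
  {"dx": 0,"dy": 0,"dz": -4,"twist": 0,"gripper": 0},
  {"dx": 0,"dy": 0,"dz": -4,"twist": 0,"gripper": 0},
  {"dx": 0,"dy": 0,"dz": -2,"twist": 0,"gripper": 0},
])

```text
clock: 13.7
position: [0.5208, 0.338, 0.2428]
eef_rot: [-3.104, -0.472, -0.006]
contact_force: [-0.5, -0.7, -1.1]
opening: 0.091
```

```bash
python3 - <<'E'
from h import *
go([.474,-.3207],.25,0.785)
p=eyes.capture('scene'); cv2.imwrite('pics/s4.png',cv2.resize(p['frame'][100:240,320:460],None,fx=4,fy=4)[:,:,::-1])
for l in ['mat','canister']: print(l,[(np.round(x['point'],4).tolist(),round(x['p'],2)) for x in tip_of(p,l)[:2]])
go([.474,-.3207],.25,0.785)
E
```

```text
t 13.7 pos [0.5208 0.338  0.2428] yaw 0.302 need tool cm [-24.05  61.49  -0.87] twist -0.483 j [-0.07  0.5  -0.77  1.61  0.37  1.18 -2.18] tilt [ 0.003  0.002 -1.   ] F [-0.5 -0.7 -1.1] op 0.091
mat [([0.5198, 0.3356, 0.0044], 0.89)]
canister [([0.5204, 0.3385, 0.0036], 0.7)]
t 13.85 pos [0.5203 0.3371 0.2403] yaw 0.302 need tool cm [-23.97  61.44  -1.01] twist -0.483 j [-0.07  0.51 -0.76  1.61  0.37  1.18 -2.18] tilt [ 0.001  0.    -1.   ] F [-0.2 -0.6 -0.1] op 0.0918
```

View pics/s4.png

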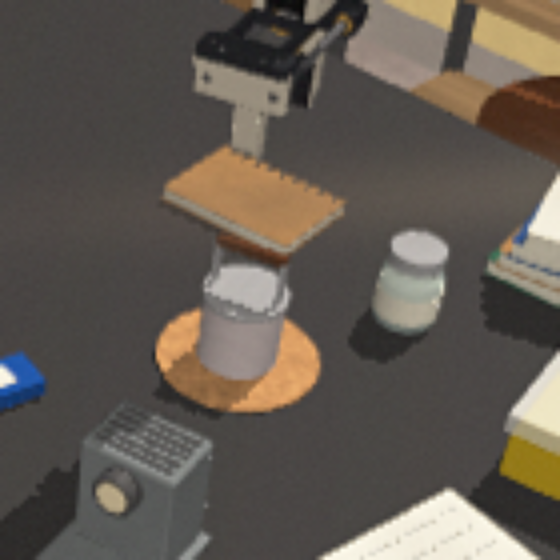

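Call:
arm_command([
  {"dx": -1,"dy": 2.5,"dz": -0.5,"twist": 0,"gripper": 0},
  {"dx": -2.1,"dy": 5.4,"dz": -0.5,"twist": 0,"gripper": 0},
  {"dx": -2.1,"dy": 5.4,"dz": 0,"twist": 0,"gripper": 0},
  {"dx": -2.1,"dy": 5.4,"dz": 0,"twist": 0,"gripper": 0},
  {"dx": -2.1,"dy": 5.4,"dz": 0,"twist": 0,"gripper": 0},
  {"dx": -2.1,"dy": 5.4,"dz": 0,"twist": 0,"gripper": 0},
  {"dx": -2.1,"dy": 5.4,"dz": 0,"twist": 0,"gripper": 0},
  {"dx": -2.1,"dy": 5.4,"dz": 0,"twist": 0,"gripper": 0},
  {"dx": -2.1,"dy": 5.4,"dz": 0,"twist": 0,"gripper": 0},
  {"dx": -2.1,"dy": 5.4,"dz": 0,"twist": 0,"gripper": 0},
  {"dx": -2.1,"dy": 5.4,"dz": 0,"twist": 0,"gripper": 0},
  {"dx": -2,"dy": 4.9,"dz": 0,"twist": 0,"gripper": 0},
])

```text
clock: 15.35
position: [0.4716, -0.3225, 0.2475]
eef_rot: [-3.104, -0.47, 0.004]
contact_force: [1.1, 0.8, -0.4]
opening: 0.0919
```

Call:
arm_command([
  {"dx": 0,"dy": 0,"dz": 0,"twist": -0.161,"gripper": 0},
  {"dx": 0,"dy": 0,"dz": 0,"twist": -0.161,"gripper": 0},
  {"dx": 0,"dy": 0,"dz": 0,"twist": -0.161,"gripper": 0},
  {"dx": 0,"dy": 0,"dz": 0,"twist": 0,"gripper": 0},
  {"dx": 0,"dy": 0,"dz": 0,"twist": 0,"gripper": 0},
])

```text
clock: 15.98
position: [0.4728, -0.3204, 0.2486]
eef_rot: [-2.903, -1.196, 0.001]
contact_force: [0.5, -0.6, -0.0]
opening: 0.0921
```

```bash
python3 - <<'E'
from h import *
go([.474,-.3207],.13,0.785)
E
```

```text
t 15.975 pos [ 0.4728 -0.3204  0.2486] yaw 0.782 need tool cm [ 0.07  0.13 11.86] twist -0.003 j [ 1.06  0.37 -0.64  1.72  0.24  1.13 -0.45] tilt [-0.001  0.001 -1.   ] F [ 0.5 -0.6 -0. ] op 0.0921
```

Call:
arm_command([
  {"dx": 0.05,"dy": 0.1,"dz": 3,"twist": 0,"gripper": 0},
  {"dx": 0,"dy": 0,"dz": 4,"twist": 0,"gripper": 0},
  {"dx": 0,"dy": 0,"dz": 3,"twist": 0,"gripper": 0},
  {"dx": 0,"dy": 0,"dz": 1.5,"twist": 0,"gripper": 0},
  {"dx": 0,"dy": 0,"dz": 0,"twist": 0,"gripper": 0},
  {"dx": 0,"dy": 0,"dz": 0,"twist": 0,"gripper": 0},
])

```text
clock: 16.73
position: [0.4754, -0.3213, 0.1359]
eef_rot: [2.901, 1.2, 0.002]
contact_force: [0.9, 0.3, -0.2]
opening: 0.0916
```

```bash
python3 - <<'E'
from h import *
go([.474,-.3207],.05,0.785)
p,q=wcap('w6'); np.save('w6.npy',q,allow_pickle=True)
E
```

```text
t 16.725 pos [ 0.4754 -0.3213  0.1359] yaw 0.785 need tool cm [-0.06 -0.16  8.59] twist -0.0 j [ 1.01  0.51 -0.59  1.82  0.35  0.92 -0.53] tilt [ 0.002 -0.001 -1.   ] F [ 0.9  0.3 -0.2] op 0.0916
```

View pics/w6.png

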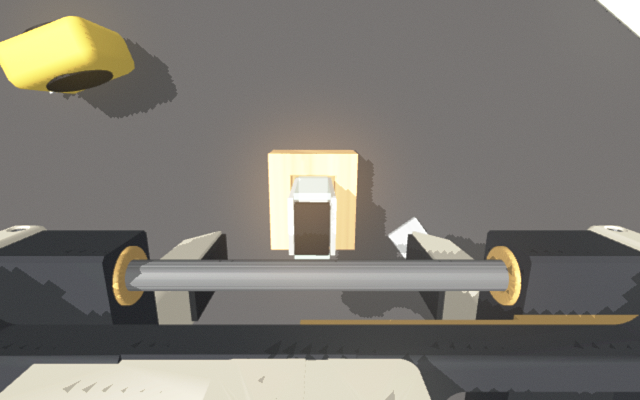

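```bash
python3 - <<'E'
from h import *
q=np.load('w6.npy',allow_pickle=True).item()
w=toplane(q,[(294,202),(329,202),(329,255),(295,255)],.1)[:,:2]; print(w.round(4),w.mean(0))
w=toplane(q,[(269,153),(356,153),(355,249),(270,249)],.034)[:,:2]; print(w.round(4),w.mean(0))
p=eyes.capture('top')
f=p['frame']; cv2.imwrite('pics/t2.png',cv2.resize(f[180:250,370:440],None,fx=6,fy=6)[:,:,::-1])
E
```

```text
[[ 0.4794 -0.2997]
 [ 0.4944 -0.3147]
 [ 0.4701 -0.3393]
 [ 0.455  -0.3241]] [ 0.47472395 -0.31946998]
[[ 0.4788 -0.2673]
 [ 0.5268 -0.3154]
 [ 0.471  -0.3733]
 [ 0.4205 -0.3227]] [ 0.47428885 -0.31969587]
```

Call:
arm_command([
  {"dx": 0.04,"dy": -0.17,"dz": 2,"twist": 0,"gripper": 0},
  {"dx": 0,"dy": 0,"dz": 3,"twist": 0,"gripper": 0},
  {"dx": 0,"dy": 0,"dz": 2.3,"twist": 0,"gripper": 0},
  {"dx": 0,"dy": 0,"dz": 1.2,"twist": 0,"gripper": 0},
  {"dx": 0,"dy": 0,"dz": 0,"twist": 0,"gripper": 0},
  {"dx": 0,"dy": 0,"dz": 0,"twist": 0,"gripper": 0},
], squeeze=20)

```text
clock: 17.58
position: [0.4744, -0.3199, 0.0508]
eef_rot: [2.901, 1.201, 0.002]
contact_force: [-0.0, 0.5, 0.5]
opening: 0.0921
```

```bash
python3 - <<'E'
from h import *
go([.4745,-.3198],.05,0.785)
E
```

```text
t 17.575 pos [ 0.4744 -0.3199  0.0508] yaw 0.785 need tool cm [ 0.01 -0.    0.08] twist -0.0 j [ 0.95  0.62 -0.53  1.87  0.44  0.76 -0.6 ] tilt [ 0.002 -0.001 -1.   ] F [-0.   0.5  0.5] op 0.0921
```

Call:
arm_command([
  {"dx": 0,"dy": 0,"dz": 0,"twist": 0,"gripper": 1},
  {"dx": 0,"dy": 0,"dz": 0,"twist": 0,"gripper": 1},
  {"dx": 0,"dy": 0,"dz": 0,"twist": 0,"gripper": 1},
  {"dx": 0,"dy": 0,"dz": 0,"twist": 0,"gripper": 1},
  {"dx": 0,"dy": 0,"dz": 0,"twist": 0,"gripper": 1},
  {"dx": 0,"dy": 0,"dz": 0,"twist": 0,"gripper": 1},
  {"dx": 0,"dy": 0,"dz": 0,"twist": 0,"gripper": 1},
  {"dx": 0,"dy": 0,"dz": 0,"twist": 0,"gripper": 1},
  {"dx": 0,"dy": 0,"dz": 0,"twist": 0,"gripper": 1},
])

```text
clock: 18.7
position: [0.4735, -0.3194, 0.0497]
eef_rot: [-2.903, -1.201, -0.0]
contact_force: [0.3, -0.4, -0.8]
opening: 0.0299
```

```bash
python3 - <<'E'
from h import *
go([.4745,-.3198],.05,0.785)
p,q=wcap('w7')
p=eyes.capture('scene'); cv2.imwrite('pics/s7.png',cv2.resize(p['frame'][200:300,160:280],None,fx=5,fy=5)[:,:,::-1])
E
```

```text
t 18.7 pos [ 0.4735 -0.3194  0.0497] yaw 0.785 need tool cm [ 0.05  0.1  -0.03] twist -0.0 j [ 0.95  0.62 -0.53  1.87  0.44  0.76 -0.6 ] tilt [-0.  0. -1.] F [ 0.3 -0.4 -0.8] op 0.0299
```

View pics/w7.png

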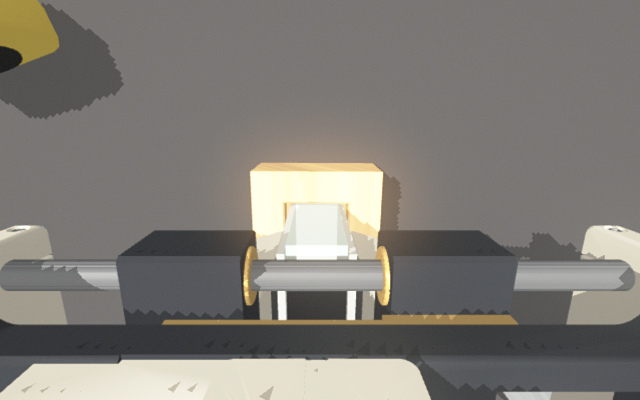

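View pics/s7.png

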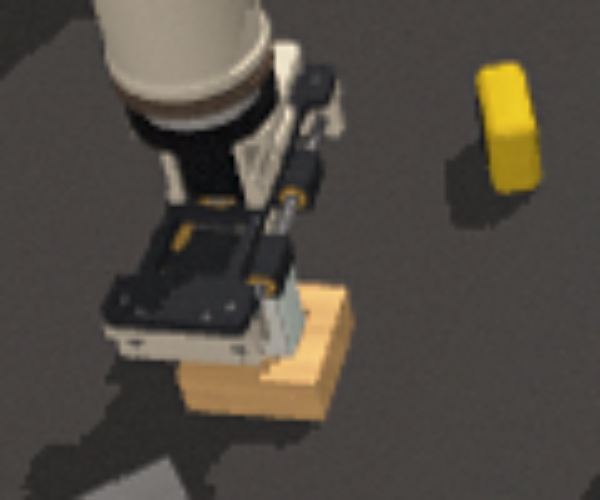

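Call:
arm_command([
  {"dx": 0,"dy": 0,"dz": -1,"twist": 0,"gripper": 1},
  {"dx": 0,"dy": 0,"dz": -2,"twist": 0,"gripper": 1},
  {"dx": 0,"dy": 0,"dz": -3,"twist": 0,"gripper": 1},
  {"dx": 0,"dy": 0,"dz": -4,"twist": 0,"gripper": 1},
  {"dx": 0,"dy": 0,"dz": -4,"twist": 0,"gripper": 1},
  {"dx": 0,"dy": 0,"dz": -2.5,"twist": 0,"gripper": 1},
  {"dx": 0,"dy": 0,"dz": -1.5,"twist": 0,"gripper": 1},
  {"dx": 0,"dy": 0,"dz": 0,"twist": 0,"gripper": 1},
], squeeze=25)

```text
clock: 19.8
position: [0.4741, -0.3198, 0.2313]
eef_rot: [2.901, 1.2, 0.002]
contact_force: [-0.8, 0.6, -1.1]
opening: 0.0297
```

```bash
python3 - <<'E'
from h import *
# tester pose now that canister is gone, top view + scene
for n in ['top','scene']:
    p=eyes.capture(n); cv2.imwrite(f'pics/{n}8.png',p['frame'][:,:,::-1])
    for l in ['tester','beam']: print(n,l,[(np.round(x['point'],4).tolist(),round(x['p'],2)) for x in tip_of(p,l)[:2]])
    if n=='top':
        a=cv2.resize(p['frame'][135:195,270:380],None,fx=7,fy=7,interpolation=cv2.INTER_CUBIC); cv2.imwrite('pics/t8.png',a[:,:,::-1]); np.save('t8.npy',dict(intrinsics=p['intrinsics'],cam_to_world=p['cam_to_world']),allow_pickle=True)
go([.652,-.0165],.19,1.79)
E
```

```text
top tester [([0.6508, -0.0139, 0.0024], 0.94)]
top beam [([0.6492, -0.0144, 0.0827], 0.63)]
scene tester [([0.6537, -0.013, -0.0011], 0.62), ([0.5207, 0.3386, 0.0056], 0.32)]
scene beam [([0.6471, -0.0154, 0.0827], 0.82)]
t 20.1 pos [ 0.4729 -0.3191  0.2286] yaw 0.785 need tool cm [34.05 -8.74  3.87] twist -1.005 j [ 1.05  0.39 -0.64  1.75  0.26  1.09 -0.46] tilt [-0.002  0.001 -1.   ] F [ 0.2 -0.2 -0.3] op 0.0298
```

View pics/t8.png

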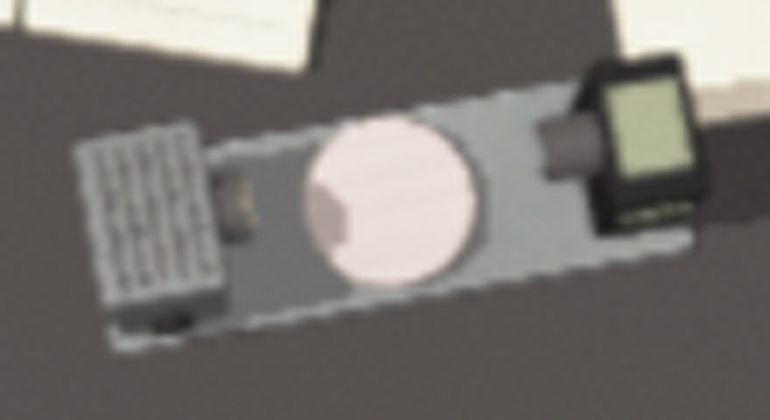

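View pics/scene8.png

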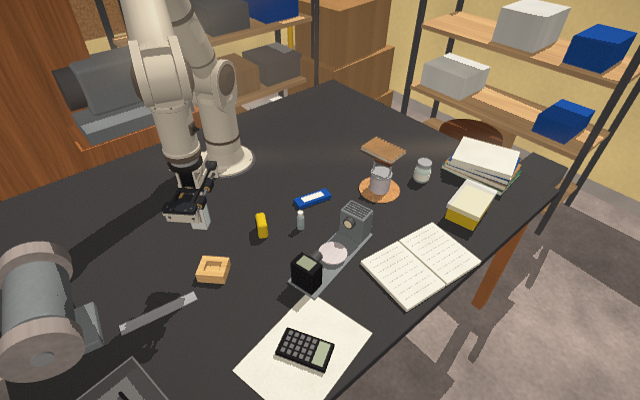

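```bash
python3 - <<'E'
from h import *
q=np.load('t8.npy',allow_pickle=True).item()
S=lambda e:(np.array(e)+.0)/7+[270,135]-.43
print(toplane(q,S([(390.5,200),(305,200),(476,200)]),.025).round(4))
for e in [[(218,151),(580,83)],[(235,328),(690,250)]]:
    w=toplane(q,S(e),.006)[:,:2]; d=w[0]-w[1]; print(np.arctan2(d[1],d[0])-np.pi/2)
E
```

```text
[[ 0.6519 -0.0164  0.025 ]
 [ 0.6503  0.0281  0.025 ]
 [ 0.6536 -0.061   0.025 ]]
0.22533398585515796
0.20596789850449726
```

Call:
arm_command([
  {"dx": 1.5,"dy": -0.4,"dz": 0,"twist": 0,"gripper": 1},
  {"dx": 3,"dy": -0.8,"dz": 0,"twist": 0,"gripper": 1},
  {"dx": 4.5,"dy": -1.1,"dz": 0,"twist": 0,"gripper": 1},
  {"dx": 5,"dy": -1.3,"dz": 0,"twist": 0,"gripper": 1},
  {"dx": 5,"dy": -1.3,"dz": 0,"twist": 0,"gripper": 1},
  {"dx": 5,"dy": -1.3,"dz": 0,"twist": 0,"gripper": 1},
  {"dx": 4.5,"dy": -1.1,"dz": 0,"twist": 0,"gripper": 1},
  {"dx": 3,"dy": -0.8,"dz": 0,"twist": 0,"gripper": 1},
  {"dx": 1.7,"dy": -0.4,"dz": 0,"twist": 0,"gripper": 1},
  {"dx": 0.8,"dy": -0.2,"dz": 0,"twist": 0,"gripper": 1},
])

```text
clock: 21.35
position: [0.6527, -0.0164, 0.2294]
eef_rot: [-2.902, -1.203, 0.001]
contact_force: [-0.5, -0.1, -1.5]
opening: 0.0301
```

Call:
arm_command([
  {"dx": 0,"dy": 0,"dz": 0,"twist": -0.08,"gripper": 1},
  {"dx": 0,"dy": 0,"dz": 0,"twist": -0.16,"gripper": 1},
  {"dx": 0,"dy": 0,"dz": 0,"twist": -0.17,"gripper": 1},
  {"dx": 0,"dy": 0,"dz": 0,"twist": -0.17,"gripper": 1},
  {"dx": 0,"dy": 0,"dz": 0,"twist": -0.17,"gripper": 1},
  {"dx": 0,"dy": 0,"dz": 0,"twist": -0.16,"gripper": 1},
  {"dx": 0,"dy": 0,"dz": 0,"twist": -0.09,"gripper": 1},
  {"dx": 0,"dy": 0,"dz": 0,"twist": 0,"gripper": 1},
  {"dx": 0,"dy": 0,"dz": 0,"twist": 0,"gripper": 1},
])

```text
clock: 22.48
position: [0.6525, -0.0187, 0.2296]
eef_rot: [1.975, 2.443, -0.001]
contact_force: [0.2, 0.9, -0.8]
opening: 0.0299
```

```bash
python3 - <<'E'
from h import *
go([.6515,-.0163],.0747,1.789)
p,q=wcap('w9'); np.save('w9.npy',q,allow_pickle=True)
E
```

```text
t 22.475 pos [ 0.6525 -0.0187  0.2296] yaw 1.782 need tool cm [ 0.26 -0.04 15.49] twist -0.007 j [ 0.59  0.63 -0.9   1.53  0.51  1.23 -0.18] tilt [-0.    -0.001 -1.   ] F [ 0.2  0.9 -0.8] op 0.0299
```

View pics/w9.png

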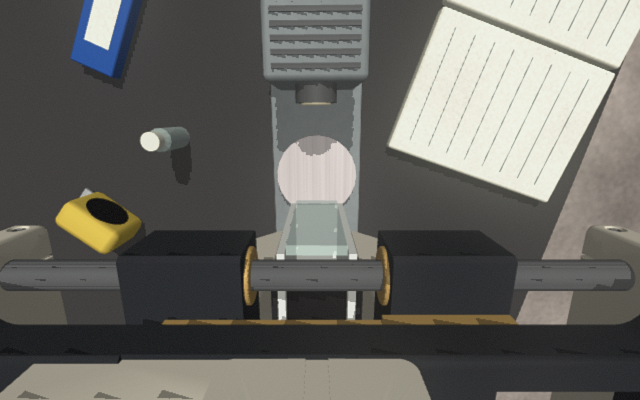

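Call:
arm_command([
  {"dx": 0.2,"dy": -0.04,"dz": 1.5,"twist": -0.007,"gripper": 1},
  {"dx": 0,"dy": 0,"dz": 2.5,"twist": 0,"gripper": 1},
  {"dx": 0,"dy": 0,"dz": 3,"twist": 0,"gripper": 1},
  {"dx": 0,"dy": 0,"dz": 3,"twist": 0,"gripper": 1},
  {"dx": 0,"dy": 0,"dz": 2.5,"twist": 0,"gripper": 1},
  {"dx": 0,"dy": 0,"dz": 1.5,"twist": 0,"gripper": 1},
  {"dx": 0,"dy": 0,"dz": 1,"twist": 0,"gripper": 1},
  {"dx": 0,"dy": 0,"dz": 0.5,"twist": 0,"gripper": 1},
  {"dx": 0,"dy": 0,"dz": 0,"twist": 0,"gripper": 1},
  {"dx": 0,"dy": 0,"dz": 0,"twist": 0,"gripper": 1},
  {"dx": 0,"dy": 0,"dz": 0,"twist": 0,"gripper": 1},
  {"dx": 0,"dy": 0,"dz": 0,"twist": 0,"gripper": 1},
])

```text
clock: 24.02
position: [0.652, -0.0158, 0.0751]
eef_rot: [1.963, 2.452, 0.0]
contact_force: [-0.3, 0.3, -1.3]
opening: 0.0301
```

```bash
python3 - <<'E'
from h import *
go([.6515,-.0163],.0747,1.789)
p,q=wcap('w10'); np.save('w10.npy',q,allow_pickle=True)
p=eyes.capture('scene'); cv2.imwrite('pics/s10.png',cv2.resize(p['frame'][160:310,260:410],None,fx=4,fy=4)[:,:,::-1])
for l in ['cell_middle','beam','cell','canister','mat']: print(l,[(np.round(x['point'],4).tolist(),round(x['p'],2)) for x in tip_of(p,l)[:2]])
go([.6515,-.0163],.0747,1.789)
E
```

```text
t 24.025 pos [ 0.652  -0.0158  0.0751] yaw 1.792 need tool cm [-0.03 -0.06  0.04] twist 0.003 j [ 0.52  0.79 -0.8   1.64  0.65  0.99 -0.27] tilt [ 0.001 -0.    -1.   ] F [-0.3  0.3 -1.3] op 0.0301
cell_middle [([0.6509, -0.0171, 0.0886], 0.65), ([0.5172, 0.3376, 0.0041], 0.17)]
beam [([0.6464, -0.0125, 0.0848], 0.83)]
cell [([0.6556, -0.0162, 0.0427], 0.72)]
canister [([0.5156, 0.3365, 0.0033], 0.98)]
mat [([0.5196, 0.3391, 0.0029], 0.92)]
t 24.375 pos [ 0.6518 -0.0158  0.0747] yaw 1.792 need tool cm [-0.04 -0.04  0.  ] twist 0.003 j [ 0.52  0.79 -0.8   1.64  0.65  0.99 -0.27] tilt [-0. -0. -1.] F [-0.2 -0.4 -0.6] op 0.0299
```

View pics/w10.png

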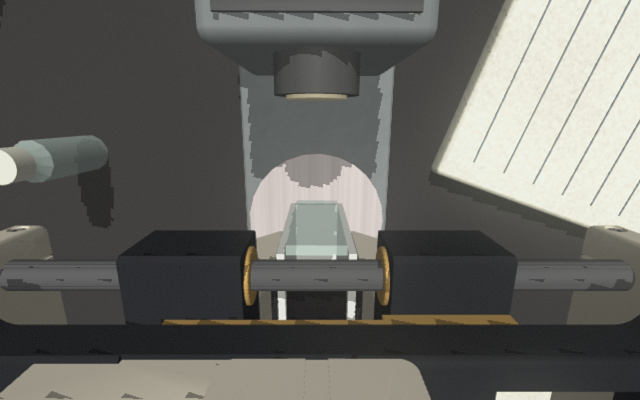

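View pics/s10.png

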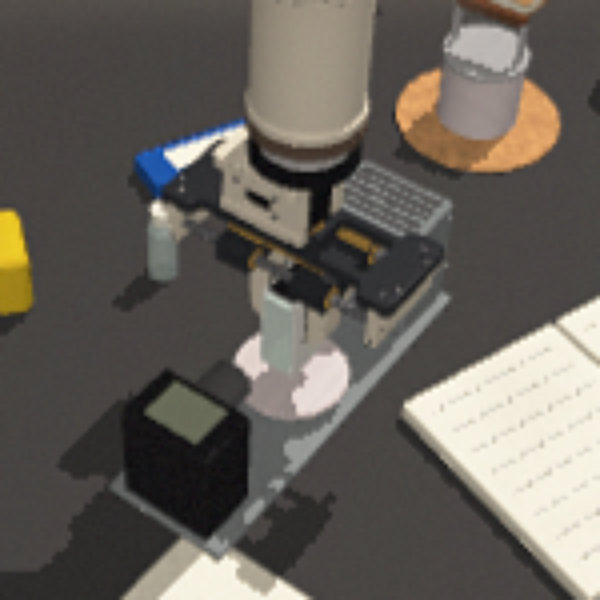

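```bash
python3 - <<'E'
from h import *
print(r.job_done()); s=r.state(); print(s['clock'],s['opening'],s['position'])
E
```

```text
the job is handed in; nothing more can be done
None
the job is handed in; nothing more can be done
```

I carried out both steps and handed the job in at about 24.4 s; the hand-in reports no verdict.

- **Canister:** I lifted it by its handle and set it down on the cork mat. The wrist force went from about -4 N to +6 N at touchdown, then to near zero on release. The last camera fix put its centre within about 5 mm of the mat's, and the picture shows it upright.
- **Cell:** I gripped it across the frosted faces; the opening has stayed at 30 mm at 25 N. It is upright, 20 mm clear of the stand. By the arm's reading it sits within 1 mm and 0.005 rad of my estimate of the middle of the light path. The wrist picture shows it centred between the tubes and over the stand.

- **A disagreement:** In the last scene picture, the network put the beam point 4–5 mm from my estimate (x 0.646, y -0.0125). Against that fix the cell would be roughly 3–5 mm off sideways, still within the 8 mm allowed. I kept my value because measurements of the stand circle and the two houses in the top and wrist pictures agree on it.
- **Bystanders:** In the last pictures none looked moved, but I did not measure each one.

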